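# Prop out the folding rest and set the sample tray on it

## Robot

A 6-joint arm with a two-finger parallel gripper is mounted at the origin on the work surface. World frame = base frame: x ahead of the robot, y to its left, z up, the work surface at z = 0. Lengths are in m, angles in rad, forces in N, time in s.
With the tool pointing down it reaches from about 0.275 to 0.725 m from the base axis. Payload 15.9 kg.
Tool frame: the origin (TCP) lies between the finger pads; the fingertips stand 25 mm ahead of it and the grasp point (between the pads) lies 6 mm ahead of it; z points along the fingers, y is the line along which they close (so a half turn about z gives the same grasp; the last joint's range is limited). The gripper opens to 85 mm and grips with 20 to 120 N. Pads are 22 mm wide; open, the fingers measure 114 mm over their backs; the gripper's body (76 mm by 85 mm) begins 54 mm behind the grasp point. The pads swing forward as they close: fully open they stand 13 mm farther back than shut.
Start: joints at [-1.242, 0.213, -0.034, 1.323, 0, 1.571], TCP at [0.161, -0.473, 0.256] pointing down, gripper open.
Joint ranges: [-2.98, 2.98], [-0.74, 1.72], [-1.14, 1.35], [-2.1, 2.04], [-1.57, 1.44], [-3.14, 3.14]. Speed limits (rad/s): [1.89, 1.89, 2.39, 2.57, 3.14, 3.14].

## Interface

Orientations are given as a rotation vector (axis times angle).
In Python, from station import env gives the robot as it stands. The module is installed in compiled form; this text tells all that it offers.
- The arm moves only by the tool apply_moves, never from a script. Its argument "rows" is a list of rows, each a list of 7 numbers: the shift along the tool's x, y, z scaled (see below), then the turn, a rotation vector about the tool's x, y, z scaled (see below), then the opening, from 0 (shut) to 1 (fully open). In form: [[tx, ty, tz, wx, wy, wz, grip], ...]. A call has 1 to 20 rows; each row is the pose to reach, as a shift and turn from the pose commanded when the call began, along the tool's axes at that moment; what a row does not reach only later rows make up. The controller multiplies each number of a shift by 15 cm and each number of a turn by 90 degrees. A row lasts 1/12 s, in which the tool goes at most 41.7 mm and 7.16 degrees, less where a joint would pass 70% of its speed; a pose out of reach is approached as far as the arm can. A call with a number of a shift or a turn outside -1 to 1 is refused whole. A call with a gripper value outside its range is refused whole. The fingers move at their own pace and stop on an object; the grip force is fixed at half the most. Time passes only in rows, so rows that repeat a pose let the fingers close. It gives the time, the measured TCP pose, the force, the opening and the grip force at its end, in the units of the state.
- env.get_obs(): the state, without advancing time (a new reading comes with each control period).
- env.capture(name): name is "scene" or "top" or "wrist"; returns a dict with "frame" (384x512x3 uint8, red, green, blue), "K" (3x3 intrinsics, pixels), "k1" (the pictures are not rectified: a ray, as slopes to the right and down, at radius r is drawn at 1 + k1 r^2 times it, then the intrinsics apply), "extrinsics" (4x4, takes a point from camera to world coordinates); the wrist camera has in their place "hand_eye" (4x4, takes a point from camera to tool coordinates, whose origin is the TCP and whose axes are the flange's). Camera axes: x right, y down, z forward; pixel columns grow to the right and rows downward; lengths in m; the calibration is good to about 2 mm. A picture is of the moment at which its call begins: read the wrist's pose just before it. There is no depth.
- env.close_job(): hands the job in; it is judged then, once.
The state is a dict: "t": time; "q": joint angles; "qd": joint speeds; "tau": joint torques, N m; "eef_pos": TCP position; "tool_rot": TCP orientation; "force": force on the tool from outside, world axes, zero at the start; "ft_torque": the same for the moment, N m; "width": opening from 0.0 (shut) to 1.0 (fully open); "gripper_force": force on a finger pad.
Only numpy, scipy, OpenCV 4.12 (cv2) and the standard library are available. Lean on these libraries where they do the work, as an engineer would, in place of code of your own. Each camera call takes 0.05 s, during which the arm holds its last target. There are 200 camera calls.

## Task

Get the folding rest ready and set the wooden sample tray on it. Push its red prop leg out until it is hard against its stop and press it there for a moment with about 13 N - clearly more than 8 N, never more than 18 N on the leg. Then lift the tray by its handle and set it down gently, not dropped, square and centred on the rest, resting on both the blue panel and the leg, let go, and leave the cups and the other things where they are.

Things in the scene. Friction and masses are not known exactly. Their poses are not given: they have to be found in the camera images.
- stand: Folding rest, fixed to the table. z up; origin on the table under the middle of the tray's place. Blue upright panel along its y: x = +60 to +90 mm, y = -120 to +120, top at 90 mm; its thin foot plate reaches x = +110, y = +-130. The leg's upright hinge is at x = +30, y = 0, held by two small brackets. With the leg out, panel and leg form a T, level on top at 90 mm.
- leg (a joint): Reading a of the leg's hinge, rad: 0 folded, parallel to the panel along the stand's +y; grows as it swings out, counter-clockwise from above; starts at 0.4 to 0.85; stop at 1.50. The hinge bracket is bolted on up to 0.08 rad askew either way, so the leg truly points at a -0.08 to +0.08 from the stand's +y: feel for the stop. The hinge stays where left; friction about 3 N at 100 mm.
- prop: Red prop leg, an upright plate 12 mm thick (its x). Origin on the hinge axis at table height; its y runs along the leg, from 8 to 132 mm; height 35 to 90 mm, with a foot at the end down to 2 mm. It is pushed on its +x face, the one towards the blue panel. Slightly springy: against the stop it gives about 1 mm per 20 N at 100 mm from the hinge.
- leg_push (a point): Point in the middle of the leg's thickness, 100 mm from the hinge, 70 mm above the table: a good place to push.
- leg_hinge (a point): Point on the leg's hinge axis, 70 mm above the table.
- tray: Loose wooden tray, 180 (x) by 240 (y) by 10 mm with a rim to 22 mm, 0.34 to 0.59 kg; origin at the centre of its underside. Black handle bar over its centre: 16 mm thick (x), 96 long (y), 50 to 68 mm above the underside, on posts at y = +-42. It belongs on the rest with its origin 90 mm above the stand's, its y along the stand's y (either way round).
- cup_back: A lidded iced-coffee cup, 74 mm across at the lid, 116 mm tall, origin at the centre of its underside; loose, a bystander. Red band; it stands behind the blue panel.
- cup_left: A lidded iced-coffee cup, 74 mm across at the lid, 116 mm tall, origin at the centre of its underside; loose, a bystander. Green band; at one side.
- cup_right: A lidded iced-coffee cup, 74 mm across at the lid, 116 mm tall, origin at the centre of its underside; loose, a bystander. Yellow band; at the other side.
- lids: Stack of black lids, 76 mm across, 36 mm tall, origin at the centre of its underside; a bystander in front of the tray.
- tape: Yellow roll of tape lying flat, 90 mm across, 48 mm tall, origin at the centre of its underside; a bystander in front of the rest.

How it is judged:
By the outcome, as a careful person would: the job done as asked, in the order asked, and still so for the second after the job is handed in, with the robot touching nothing.
It also fails if it takes over 67 s, if anything falls off the work surface, if the arm or the gripper's body presses on something with over 40 N, if the wrist force passes 120 N, or if a joint passes its speed limit or range.

## Working session

There is one attempt and no reset: what is moved stays moved. The work goes in short steps, Python scripts to look and compute and a tool call to move; the robot and the scene stay as the last step left them, time stands still between calls to the robot, and variables do not carry over. Pictures are saved under pics/ and viewed, at most 10 in all, crops included, and the job is handed in when it is done.

Besides the shell and the picture viewer there is one more tool, called after "Call:" by a JSON object that holds its "op" and its "data". apply_moves: Moves the arm, as the interface text tells. Shifts and turns lie within -1 to 1; 1 stands for 15 cm of shift or 90 degrees of turn. Its arguments: {"type":"object","properties":{"rows":{"type":"array"}},"required":["rows"]}

```bash
mkdir -p pics; cat > h.py <<'E'
import numpy as np, cv2
from scipy.spatial.transform import Rotation as R
from station import env
def save(c,n): cv2.imwrite(f'pics/{n}.png',c['frame'][:,:,::-1])
def rays(c,px,T):
    px=np.atleast_2d(px).astype(float);K=c['K']
    d=np.stack([(px[:,0]-K[0,2])/K[0,0],(px[:,1]-K[1,2])/K[1,1]],1);u=d.copy()
    for _ in range(20): u=d/(1+c['k1']*(u**2).sum(1,keepdims=True))
    v=np.c_[u,np.ones(len(u))]@T[:3,:3].T
    return T[:3,3],v
def onplane(c,px,z,T=None):
    o,v=rays(c,px,c['extrinsics'] if T is None else T)
    return (o+v*((z-o[2])/v[:,2:]))
def proj(c,P,T=None):
    T=c['extrinsics'] if T is None else T
    p=(np.atleast_2d(P)-T[:3,3])@T[:3,:3];u=p[:,:2]/p[:,2:];u=u*(1+c['k1']*(u**2).sum(1,keepdims=True))
    return u*[c['K'][0,0],c['K'][1,1]]+[c['K'][0,2],c['K'][1,2]]
E
python3 - <<'E'
from h import *
np.set_printoptions(precision=3,suppress=True)
print(env.get_obs())
for n in ('scene','top'):
    c=env.capture(n);save(c,n+'0');print(n,c['K'],c['k1'],c['extrinsics'])
    np.save(f'{n}.npy',c,allow_pickle=True)
E
```

```text
{'t': 0.0, 'q': array([-1.242,  0.213, -0.035,  1.323, -0.   ,  1.571]), 'qd': array([ 0.   ,  0.   , -0.   , -0.   ,  0.001, -0.   ]), 'tau': array([  0.001, -68.615,  48.712,   0.017,  -0.   ,   0.   ]), 'eef_pos': array([ 0.161, -0.473,  0.256]), 'tool_rot': array([-3.098, -0.514,  0.   ]), 'force': array([-0.936, -0.413, -0.769]), 'ft_torque': array([0.044, 0.013, 0.032]), 'gripper_force': 0.0, 'width': 1.0005337268187349}
scene [[395.548   0.    245.649]
 [  0.    395.548 190.744]
 [  0.      0.      1.   ]] 0.023400319837839873 [[-0.452  0.459 -0.765  1.447]
 [ 0.892  0.237 -0.385  0.452]
 [ 0.005 -0.856 -0.517  0.697]
 [ 0.     0.     0.     1.   ]]
top [[362.473   0.    259.825]
 [  0.    362.473 192.158]
 [  0.      0.      1.   ]] -0.10206381781199154 [[-0.019 -0.991  0.13   0.392]
 [-1.     0.02   0.005 -0.022]
 [-0.008 -0.13  -0.991  1.19 ]
 [ 0.     0.     0.     1.   ]]
```

View pics/top0.png

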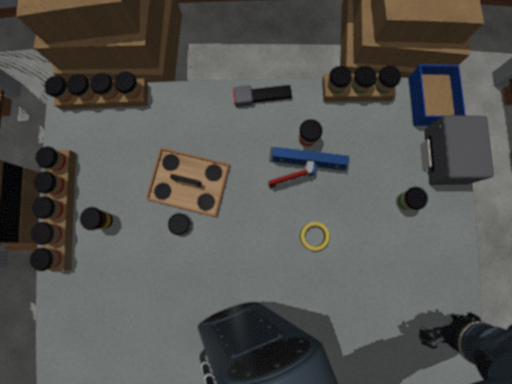

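View pics/scene0.png

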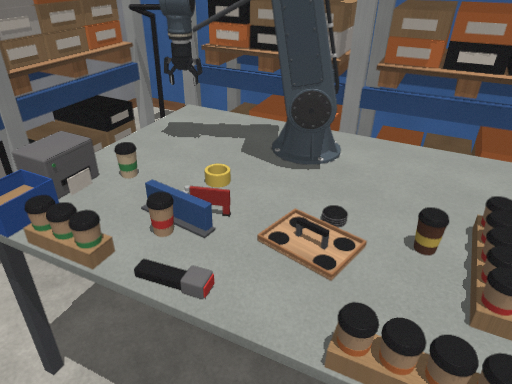

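The top view shows the blue panel at (271,155)-(349,163), the red leg from (312,168) to (270,184), the tray around (189,182), tape at (315,236), lids at (179,224), and cups at (311,131), (413,199) and (95,219). The scene view agrees: the leg is part-way out, with its +x face towards the panel.

```bash
python3 - <<'E'
from h import *
np.set_printoptions(precision=3,suppress=True)
c=np.load('top.npy',allow_pickle=True).item();f=c['frame']
hsv=cv2.cvtColor(f,cv2.COLOR_RGB2HSV);H,S,V=cv2.split(hsv)
roi=np.zeros(H.shape,bool);roi[135:200,255:365]=1
b=(abs(H.astype(int)-110)<15)&(S>120)&roi; r=((H<8)|(H>172))&(S>120)&roi
rt=np.zeros(H.shape,bool);rt[140:225,140:240]=1
t=(H>5)&(H<25)&(S>70)&rt
print('blueV',np.percentile(V[b],[5,25,50,75,95]),'redV',np.percentile(V[r],[5,25,50,75,95]))
for n,m,z in(('blue',b,.09),('red',r,.09),('tray',t,.022)):
    cs,_=cv2.findContours(m.astype(np.uint8),cv2.RETR_EXTERNAL,cv2.CHAIN_APPROX_NONE)
    k=max(cs,key=cv2.contourArea);P=onplane(c,k[:,0],z)
    rc=cv2.minAreaRect((P[:,:2]*1000).astype(np.float32));print(n,len(k),rc,cv2.boxPoints(rc).round())
for n,p,z in(('tape',(315,236),.048),('lids',(179,224),.036),('cb',(311,131),.116),('cr',(413,199),.116),('cl',(93,218),.116),('hinge',(311,169),.09)):
    print(n,onplane(c,p,z)[0])
w=env.capture('wrist');print(w['hand_eye'],w['K'],w['k1'])
crop=f[120:250,140:380];cv2.imwrite('pics/crop0.png',cv2.resize(crop,(792,429),interpolation=cv2.INTER_CUBIC)[:,:,::-1])
E
```

```text
blueV [ 39.8  63.  105.  109.  116. ] redV [ 47.2  62.   98.  116.  119. ]
blue 190 ((628.7293090820312, -172.772216796875), (236.0294952392578, 69.15685272216797), 80.74742889404297) [[ 576. -284.]
 [ 644. -295.]
 [ 682.  -62.]
 [ 614.  -51.]]
red 79 ((581.8357543945312, -103.07966613769531), (18.503965377807617, 119.58177947998047), 19.602907180786133) [[ 553.  -50.]
 [ 593. -163.]
 [ 611. -156.]
 [ 570.  -44.]]
tray 239 ((586.133056640625, 220.65744018554688), (242.01390075683594, 180.39443969726562), 75.15625762939453) [[468. 127.]
 [642.  81.]
 [704. 315.]
 [530. 361.]]
tape [ 0.4   -0.187  0.048]
lids [0.446 0.244 0.036]
cb [ 0.719 -0.177  0.116]
cr [ 0.503 -0.48   0.116]
cl [0.464 0.492 0.116]
hinge [ 0.605 -0.176  0.09 ]
[[ 0.    -0.945 -0.327  0.084]
 [ 1.     0.    -0.001  0.   ]
 [ 0.001 -0.327  0.945 -0.118]
 [ 0.     0.     0.     1.   ]] [[301.118   0.    257.199]
 [  0.    301.118 187.183]
 [  0.      0.      1.   ]] -0.05637109771467902
```

View pics/crop0.png

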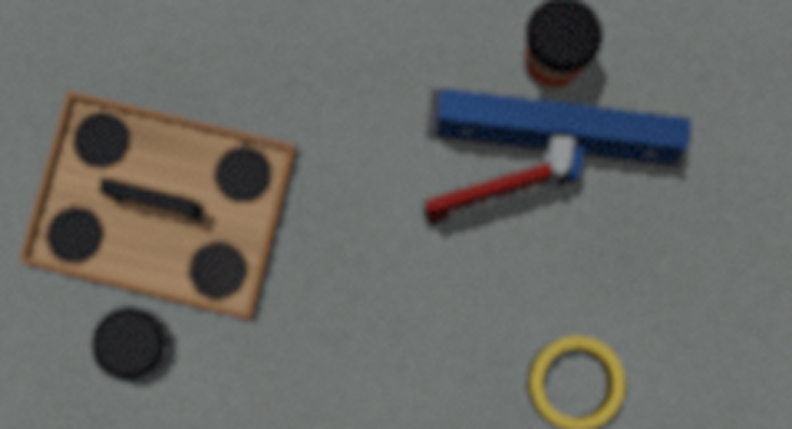

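The crop separates the bright top faces from their darker sides (blue top edge line, red leg top, grey hinge bracket). I'll fit the top faces only.

```bash
cat >> h.py <<'E'
def rect(c,m,z,T=None):
    cs,_=cv2.findContours(m.astype(np.uint8),cv2.RETR_EXTERNAL,cv2.CHAIN_APPROX_NONE)
    k=max(cs,key=cv2.contourArea);P=onplane(c,k[:,0],z,T)[:,:2]*1000
    ctr,(a,b),ang=cv2.minAreaRect(P.astype(np.float32))
    if a<b:a,b,ang=b,a,ang+90
    return np.array(ctr),a,b,(ang+0)%180   # long-axis yaw, deg
def masks(f):
    H,S,V=[x.astype(int) for x in cv2.split(cv2.cvtColor(f,cv2.COLOR_RGB2HSV))]
    return (abs(H-110)<15)&(S>120),((H<8)|(H>172))&(S>120),(H>5)&(H<25)&(S>70),V
E
python3 - <<'E'
from h import *
c=np.load('top.npy',allow_pickle=True).item()
b,r,t,V=masks(c['frame']);roi=np.zeros(V.shape,bool);roi[143:200,255:365]=1
for th in(75,85,95):
  ctr,a,w,y=rect(c,b&roi&(V>th),.09);print('blue',ctr,a,w,y)
  yy=np.radians(y-90);X=np.array([np.cos(yy),np.sin(yy)])
  print(' origin',ctr-75*X,'hinge',ctr-45*X,'red',rect(c,r&roi&(V>th),.09))
E
```

```text
blue [ 648.37854004 -176.04730225] 235.93190002441406 29.161483764648438 82.11909484863281
 origin [ 574.08689898 -165.76371975] hinge [ 603.8035554  -169.87715275] red (array([ 583.35327148, -102.783638  ]), 119.41680145263672, 10.751991271972656, 105.97226810455322)
blue [ 648.66955566 -176.09103394] 235.9232940673828 28.56437873840332 82.18903350830078
 origin [ 574.3654172 -165.8981439] hinge [ 604.08707259 -169.97529991] red (array([ 583.51025391, -102.73609161]), 119.40145874023438, 9.99937629699707, 106.59988212585449)
blue [ 648.74920654 -176.10644531] 235.9109649658203 27.158964157104492 82.28472137451172
 origin [ 574.42814889 -166.03766242] hinge [ 604.15657195 -170.06517558] red (array([ 583.95941162, -102.60219574]), 119.40145874023438, 9.062016487121582, 106.59988212585449)
```

Call:
{"op": "apply_moves", "data": {"rows": [[0.92,-0.4,0,0,0,0,0],[0.92,-0.4,0,0,0,0,0],[0.92,-0.4,0,0,0,0,0],[0.92,-0.4,0,0,0,0,0],[0.92,-0.4,0,0,0,0,0]]}}

```text
t: 0.57
eef_pos: [0.2752, -0.369, 0.2563]
tool_rot: [-3.098, -0.52, -0.001]
force: [0.7, -0.1, -0.3]
width: 0.298
gripper_force: 0.0
```

Call:
{"op": "apply_moves", "data": {"rows": [[0.92,-0.4,0,0,0,0,0],[0.92,-0.4,0,0,0,0,0],[0.92,-0.4,0,0,0,0,0],[0.92,-0.4,0,0,0,0,0],[0.92,-0.4,0,0,0,0,0]]}}

```text
t: 0.98
eef_pos: [0.3864, -0.2679, 0.256]
tool_rot: [-3.097, -0.52, -0.001]
force: [0.3, -1.5, 0.3]
width: -0.002
gripper_force: 0.0
```

Call:
{"op": "apply_moves", "data": {"rows": [[0.92,-0.4,0,0,0,0,0],[0.92,-0.4,0,0,0,0,0],[0.92,-0.4,0,0,0,0,0],[0.92,-0.4,0,0,0,0,0],[0.92,-0.4,0,0,0,0,0]]}}

```text
t: 1.4
eef_pos: [0.4976, -0.1667, 0.2556]
tool_rot: [-3.098, -0.519, 0.0]
force: [1.2, 0.3, -0.4]
width: 0.003
gripper_force: 0.0
```

Call:
{"op": "apply_moves", "data": {"rows": [[0.92,-0.4,0,0,0,0,0],[0.92,-0.4,0,0,0,0,0],[0.92,-0.4,0,0,0,0,0],[0.92,-0.4,0,0,0,0,0],[0.92,-0.4,0,0,0,0,0],[0.92,-0.4,0,0,0,0,0]]}}

```text
t: 1.9
eef_pos: [0.6066, -0.0679, 0.2554]
tool_rot: [-3.099, -0.516, 0.002]
force: [-1.4, -1.1, 0.8]
width: -0.0
gripper_force: 0.0
```

```bash
cat >> h.py <<'E'
def wrist(n):
    o=env.get_obs();T=np.eye(4);T[:3,:3]=R.from_rotvec(o['tool_rot']).as_matrix();T[:3,3]=o['eef_pos']
    c=env.capture('wrist');save(c,n);return c,T@c['hand_eye'],o
E
python3 - <<'E'
from h import *
c,T,o=wrist('w1');np.save('w1.npy',(c,T),allow_pickle=True);np.set_printoptions(precision=4,suppress=True)
print(o['t'],o['eef_pos'],o['tool_rot'],o['width'],o['force'],o['q'])
b,r,t,V=masks(c['frame'])
print(np.percentile(V[b],[5,25,50,75,95]),np.percentile(V[r],[5,25,50,75,95]),rect(c,b&(V>85),.09,T),rect(c,r&(V>85),.09,T))
E
```

```text
Traceback (most recent call last):
ValueError: setting an array element with a sequence. The requested array has an inhomogeneous shape after 1 dimensions. The detected shape was (2,) + inhomogeneous part.
```

View pics/w1.png

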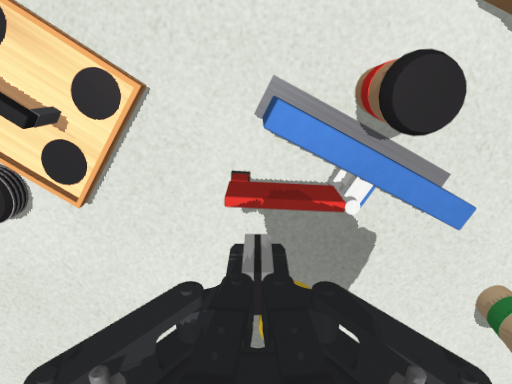

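The wrist view shows the blue top face (264,110)-(474,215), red leg top (225,205)-(345,210) with the white hinge at (352,207), and all bystanders clear.

```bash
python3 - <<'E'
from h import *
import pickle
c,T,o=wrist('w1b');pickle.dump((c,T),open('w1.pkl','wb'));np.set_printoptions(precision=4,suppress=True)
print(o['t'],o['eef_pos'],o['tool_rot'],o['width'],o['force'],o['q'])
b,r,t,V=masks(c['frame'])
print(np.percentile(V[b],[5,25,50,75,95]),np.percentile(V[r],[5,25,50,75,95]))
for th in (120,150,170,190):
  m=b&(V>th);m[300:]=0
  try:
    ctr,a,w,y=rect(c,m,.09,T);yy=np.radians(y-90);X=np.array([np.cos(yy),np.sin(yy)]);print(th,ctr,a,w,y,'O',ctr-75*X,'H',ctr-45*X)
    print(rect(c,r&(V>th),.09,T))
  except Exception as e:print(e)
print(onplane(c,[(352,207)],.09,T))
E
```

```text
1.95 [ 0.606  -0.0687  0.2558] [ 3.0991  0.5142 -0.0017] -0.0025887024883116437 [ 0.2532 -0.5647 -0.2777] [-0.1126  0.4509  0.2968  1.4177 -0.0004  2.7001]
[162. 201. 205. 214. 219.] [106. 124. 127. 134. 226.]
120 [ 636.7722 -175.9608] 238.91436767578125 55.08513641357422 81.92403411865234 O [ 562.516  -165.4244] H [ 592.2185 -169.6389]
(array([ 596.71  , -101.4328]), 122.34855651855469, 34.21364212036133, 106.04716682434082)
150 [ 649.2206 -178.0099] 238.35362243652344 29.20576286315918 81.91613006591797 O [ 574.9659 -167.4632] H [ 604.6678 -171.6818]
(array([575.171 , -64.4953]), 39.71229553222656, 10.889978408813477, 108.89457321166992)
170 [ 649.3551 -178.1931] 238.0354461669922 28.611614227294922 81.9766845703125 O [ 575.0893 -167.7249] H [ 604.7956 -171.9122]
(array([574.6569, -64.6723]), 39.7122917175293, 9.81270694732666, 108.87899208068848)
190 [ 649.4571 -178.3376] 237.6390838623047 27.805091857910156 81.99594116210938 O [ 575.1877 -167.8943] H [ 604.8955 -172.0716]
(array([574.6606, -64.6667]), 39.706241607666016, 9.812586784362793, 108.89542198181152)
[[ 0.6038 -0.1723  0.09  ]]
```

Call:
{"op": "apply_moves", "data": {"rows": [[0,0,0.6,0,0,0.03,0],[0,0,0.6,0,0,0.03,0],[0,0,0.6,0,0,0.03,0]]}}

```text
t: 2.25
eef_pos: [0.6023, -0.0689, 0.1604]
tool_rot: [-3.109, -0.438, 0.013]
force: [-1.6, 0.0, -1.2]
width: 0.001
gripper_force: 0.0
```

Call:
{"op": "apply_moves", "data": {"rows": [[0,0,0.2,0,0,0,0],[0,0,0.4,0,0,0,0],[0,0,0.6,0,0,0,0],[0,0,0.6,0,0,0,0],[0,0,0.6,0,0,0,0]]}}

```text
t: 2.67
eef_pos: [0.6057, -0.0686, 0.0773]
tool_rot: [-3.11, -0.44, 0.002]
force: [0.1, 0.6, 0.7]
width: -0.002
gripper_force: 0.0
```

```bash
cat >> h.py <<'E'
H=np.array([604.4,-171.1])/1000
def step(x,y,yaw,z=None,o=None):
    o=o or env.get_obs();Rm=R.from_rotvec(o['tool_rot']).as_matrix();p=o['eef_pos']
    d=Rm.T@(np.array([x,y,p[2] if z is None else z])-p)
    y0=np.degrees(np.arctan2(Rm[1,0],Rm[0,0]));return np.r_[d/.15,(y0-yaw)/90]
def pt(th,d,r=.1):
    t=np.radians(th);u=np.array([np.cos(t),np.sin(t)]);n=np.array([u[1],-u[0]]);return H+r*u+d*n
E
python3 - <<'E'
from h import *
np.set_printoptions(precision=4,suppress=True)
o=env.get_obs();print(o['t'],o['eef_pos'],o['tool_rot'],o['force'],o['ft_torque'])
for th,d in((106,.025),(106,.017),(115,.017),(125,.017),(135,.017),(145,.017),(155,.017)):
    print(th,d,step(*pt(th,d),th-90,.075,o))
E
```

```text
2.6667 [ 0.6057 -0.0686  0.0773] [-3.1104 -0.4398  0.0022] [0.0958 0.6181 0.7184] [ 0.0381 -0.0284 -0.0397]
106 0.025 [-0.0302 -0.0121  0.0151  0.0011]
106 0.017 [-0.0835 -0.0122  0.0151  0.0011]
115 0.017 [-0.1892 -0.0219  0.0153 -0.0989]
125 0.017 [-0.3068 -0.0131  0.0154 -0.21  ]
135 0.017 [-0.421   0.0159  0.0156 -0.3211]
145 0.017 [-0.5285  0.0643  0.0157 -0.4322]
155 0.017 [-0.6259  0.1306  0.0158 -0.5434]
```

Call:
{"op": "apply_moves", "data": {"rows": [[-0.02,-0.005,0.01,0,0,0,0],[-0.04,-0.012,0.015,0,0,0,0],[-0.06,-0.012,0.015,0,0,0,0],[-0.06,-0.012,0.015,0,0,0,0],[-0.06,-0.012,0.015,0,0,0,0],[-0.06,-0.012,0.015,0,0,0,0]]}}

```text
t: 3.17
eef_pos: [0.5975, -0.0686, 0.0746]
tool_rot: [3.11, 0.441, 0.001]
force: [-0.7, 1.1, -0.2]
width: 0.003
gripper_force: 0.0
```

Call:
{"op": "apply_moves", "data": {"rows": [[-0.005,0,0,0,0,0,0],[-0.005,0,0,0,0,0,0]]}}

```text
t: 3.33
eef_pos: [0.5965, -0.0688, 0.0741]
tool_rot: [3.11, 0.441, 0.0]
force: [0.5, -0.0, -0.1]
width: 0.002
gripper_force: 0.0
```

Call:
{"op": "apply_moves", "data": {"rows": [[-0.005,0,0,0,0,0,0],[-0.005,0,0,0,0,0,0]]}}

```text
t: 3.5
eef_pos: [0.5957, -0.069, 0.074]
tool_rot: [-3.11, -0.441, 0.0]
force: [-0.5, -0.3, -0.8]
width: -0.002
gripper_force: 0.0
```

Call:
{"op": "apply_moves", "data": {"rows": [[-0.005,0,0,0,0,0,0],[-0.005,0,0,0,0,0,0]]}}

```text
t: 3.67
eef_pos: [0.5949, -0.0692, 0.074]
tool_rot: [-3.11, -0.441, 0.0]
force: [0.8, -0.5, -0.3]
width: -0.003
gripper_force: 0.0
```

Call:
{"op": "apply_moves", "data": {"rows": [[-0.005,0,0,0,0,0,0],[-0.005,0,0,0,0,0,0]]}}

```text
t: 3.83
eef_pos: [0.5942, -0.0694, 0.074]
tool_rot: [-3.11, -0.441, 0.0]
force: [-0.2, -0.4, -0.4]
width: 0.001
gripper_force: 0.0
```

Call:
{"op": "apply_moves", "data": {"rows": [[-0.005,0,0,0,0,0,0],[-0.005,0,0,0,0,0,0]]}}

```text
t: 4.0
eef_pos: [0.5938, -0.0696, 0.0741]
tool_rot: [-3.11, -0.441, -0.001]
force: [2.1, -0.4, -0.7]
width: 0.001
gripper_force: 0.0
```

Call:
{"op": "apply_moves", "data": {"rows": [[-0.005,0,0,0,0,0,0],[-0.005,0,0,0,0,0,0]]}}

```text
t: 4.17
eef_pos: [0.5931, -0.0698, 0.0741]
tool_rot: [-3.11, -0.441, -0.001]
force: [2.5, 1.2, -0.4]
width: -0.0
gripper_force: 0.0
```

Call:
{"op": "apply_moves", "data": {"rows": [[-0.005,0,0,0,0,0,0],[-0.005,0,0,0,0,0,0]]}}

```text
t: 4.33
eef_pos: [0.5923, -0.07, 0.0742]
tool_rot: [-3.11, -0.441, -0.001]
force: [3.5, 1.8, -1.1]
width: -0.0
gripper_force: 0.0
```

Call:
{"op": "apply_moves", "data": {"rows": [[-0.005,0,0,0,0,0,0],[-0.005,0,0,0,0,0,0]]}}

```text
t: 4.5
eef_pos: [0.5915, -0.0702, 0.0741]
tool_rot: [-3.11, -0.441, -0.0]
force: [2.0, 1.5, 0.4]
width: -0.002
gripper_force: 0.0
```

```bash
python3 - <<'E'
from h import *
np.set_printoptions(precision=3,suppress=True)
o=env.get_obs();print(o['ft_torque'])
for th in range(110,161,5):
    print(th,step(*pt(th,.018),th-90,.074,o))
E
```

```text
[ 0.285 -0.443 -0.009]
110 [-0.029 -0.003  0.001 -0.043]
115 [-0.088 -0.007  0.001 -0.098]
120 [-0.147 -0.006  0.001 -0.154]
125 [-0.206  0.     0.001 -0.21 ]
130 [-0.264  0.012  0.001 -0.265]
135 [-0.321  0.028  0.001 -0.321]
140 [-0.376  0.049  0.001 -0.376]
145 [-0.429  0.075  0.001 -0.432]
150 [-0.479  0.106  0.001 -0.487]
155 [-0.527  0.141  0.001 -0.543]
160 [-0.572  0.18   0.001 -0.598]
```

Call:
{"op": "apply_moves", "data": {"rows": [[-0.03,-0.003,0,0,0,-0.043,0],[-0.058,-0.005,0,0,0,-0.07,0],[-0.088,-0.007,0,0,0,-0.098,0],[-0.118,-0.007,0,0,0,-0.126,0],[-0.147,-0.006,0,0,0,-0.154,0],[-0.177,-0.003,0,0,0,-0.182,0],[-0.206,0,0,0,0,-0.21,0],[-0.235,0.006,0,0,0,-0.238,0],[-0.264,0.012,0,0,0,-0.265,0],[-0.293,0.02,0,0,0,-0.293,0],[-0.321,0.028,0,0,0,-0.321,0],[-0.349,0.038,0,0,0,-0.349,0],[-0.376,0.049,0,0,0,-0.376,0],[-0.403,0.062,0,0,0,-0.404,0],[-0.429,0.075,0,0,0,-0.432,0],[-0.454,0.09,0,0,0,-0.46,0],[-0.479,0.106,0,0,0,-0.487,0],[-0.503,0.123,0,0,0,-0.515,0],[-0.515,0.132,0,0,0,-0.529,0],[-0.527,0.141,0,0,0,-0.543,0]]}}

```text
t: 6.17
eef_pos: [0.521, -0.1125, 0.074]
tool_rot: [-2.648, -1.689, 0.0]
force: [0.8, 2.7, 1.1]
width: 0.001
gripper_force: 0.0
```

```bash
python3 - <<'E'
from h import *
import pickle
np.set_printoptions(precision=4,suppress=True)
c,T,o=wrist('w2');pickle.dump((c,T),open('w2.pkl','wb'))
print(o['eef_pos'],o['force'],R.from_rotvec(o['tool_rot']).as_matrix()[:2,0])
for th in range(155,175,2):
    print(th,step(*pt(th,.018),th-90,.074,o))
E
```

```text
[ 0.521  -0.1125  0.074 ] [0.809  2.7442 1.1352] [0.4214 0.9069]
155 [0.001  0.0026 0.0001 0.0008]
157 [-0.0223 -0.0013  0.0001 -0.0214]
159 [-0.0458 -0.0042  0.0001 -0.0436]
161 [-0.0693 -0.0064  0.0001 -0.0658]
163 [-0.0929 -0.0078  0.0001 -0.088 ]
165 [-0.1166 -0.0083  0.0001 -0.1103]
167 [-0.1402 -0.008   0.0001 -0.1325]
169 [-0.1638 -0.0069  0.0001 -0.1547]
171 [-0.1874 -0.0049  0.0001 -0.1769]
173 [-0.2109 -0.0022  0.0001 -0.1992]
```

View pics/w2.png

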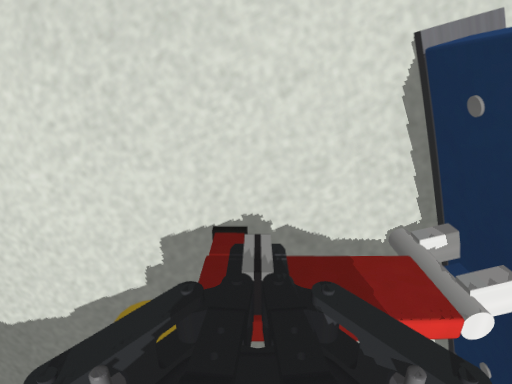

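Call:
{"op": "apply_moves", "data": {"rows": [[-0.022,-0.002,0,0,0,-0.022,0],[-0.046,-0.004,0,0,0,-0.044,0],[-0.06,-0.006,0,0,0,-0.056,0],[-0.069,-0.006,0,0,0,-0.066,0],[-0.069,-0.006,0,0,0,-0.066,0]]}}

```text
t: 6.63
eef_pos: [0.516, -0.1216, 0.074]
tool_rot: [-2.558, -1.823, 0.0]
force: [0.1, 1.2, 0.5]
width: -0.001
gripper_force: 0.0
```

Call:
{"op": "apply_moves", "data": {"rows": [[-0.006,0,0,0,0,-0.005,0],[-0.01,0,0,0,0,-0.01,0],[-0.01,0,0,0,0,-0.01,0]]}}

```text
t: 6.88
eef_pos: [0.5157, -0.1229, 0.074]
tool_rot: [-2.544, -1.844, 0.0]
force: [0.6, 2.6, -1.2]
width: -0.001
gripper_force: 0.0
```

Call:
{"op": "apply_moves", "data": {"rows": [[-0.006,0,0,0,0,-0.005,0],[-0.01,0,0,0,0,-0.01,0],[-0.01,0,0,0,0,-0.01,0],[-0.01,0,0,0,0,-0.01,0]]}}

```text
t: 7.22
eef_pos: [0.5152, -0.1244, 0.0741]
tool_rot: [-2.53, -1.863, 0.0]
force: [-0.3, 2.2, -0.6]
width: 0.004
gripper_force: 0.0
```

Call:
{"op": "apply_moves", "data": {"rows": [[-0.006,0,0,0,0,-0.005,0],[-0.011,0,0,0,0,-0.01,0],[-0.011,0,0,0,0,-0.01,0],[-0.011,0,0,0,0,-0.01,0]]}}

```text
t: 7.55
eef_pos: [0.5148, -0.1261, 0.0741]
tool_rot: [2.515, 1.883, -0.0]
force: [0.1, 3.1, 0.2]
width: -0.005
gripper_force: 0.0
```

Call:
{"op": "apply_moves", "data": {"rows": [[-0.006,0,0,0,0,-0.005,0],[-0.012,0,0,0,0,-0.011,0],[-0.012,0,0,0,0,-0.011,0],[-0.012,0,0,0,0,-0.011,0]]}}

```text
t: 7.88
eef_pos: [0.5143, -0.1278, 0.0741]
tool_rot: [2.498, 1.904, -0.0]
force: [0.1, 2.3, -1.0]
width: -0.003
gripper_force: 0.0
```

Call:
{"op": "apply_moves", "data": {"rows": [[-0.006,0,0,0,0,-0.005,0],[-0.012,0,0,0,0,-0.011,0],[-0.012,0,0,0,0,-0.011,0],[-0.012,0,0,0,0,-0.011,0]]}}

```text
t: 8.22
eef_pos: [0.5138, -0.1291, 0.0741]
tool_rot: [-2.481, -1.927, -0.001]
force: [0.3, 6.1, 0.8]
width: -0.001
gripper_force: 0.0
```

Call:
{"op": "apply_moves", "data": {"rows": [[-0.002,0,0,0,0,0,0],[-0.005,0,0,0,0,0,0],[-0.005,0,0,0,0,0,0],[-0.005,0,0,0,0,0,0]]}}

```text
t: 8.55
eef_pos: [0.5137, -0.1295, 0.0741]
tool_rot: [-2.48, -1.927, -0.002]
force: [1.0, 8.4, 0.6]
width: 0.001
gripper_force: 0.0
```

Call:
{"op": "apply_moves", "data": {"rows": [[-0.003,0,0,0,0,0,0],[-0.006,0,0,0,0,0,0],[-0.006,0,0,0,0,0,0],[-0.006,0,0,0,0,0,0]]}}

```text
t: 8.88
eef_pos: [0.5136, -0.13, 0.0741]
tool_rot: [-2.479, -1.927, -0.003]
force: [1.4, 13.0, 1.1]
width: 0.0
gripper_force: 0.0
```

Call:
{"op": "apply_moves", "data": {"rows": [[0,0,0,0,0,0,0],[0,0,0,0,0,0,0],[0,0,0,0,0,0,0],[0,0,0,0,0,0,0]]}}

```text
t: 9.22
eef_pos: [0.5136, -0.13, 0.074]
tool_rot: [-2.479, -1.927, -0.003]
force: [1.3, 12.9, 1.4]
width: 0.002
gripper_force: 0.0
```

Call:
{"op": "apply_moves", "data": {"rows": [[0,0,0,0,0,0,0],[0,0,0,0,0,0,0],[0,0,0,0,0,0,0],[0,0,0,0,0,0,0]]}}

```text
t: 9.55
eef_pos: [0.5135, -0.13, 0.0741]
tool_rot: [-2.479, -1.927, -0.003]
force: [2.4, 12.5, 1.0]
width: -0.002
gripper_force: 0.0
```

Call:
{"op": "apply_moves", "data": {"rows": [[0,0,0,0,0,0,0],[0,0,0,0,0,0,0],[0,0,0,0,0,0,0],[0,0,0,0,0,0,0]]}}

```text
t: 9.88
eef_pos: [0.5136, -0.13, 0.0741]
tool_rot: [-2.479, -1.927, -0.003]
force: [2.4, 11.7, 0.9]
width: -0.001
gripper_force: 0.0
```

```bash
python3 - <<'E'
from h import *
o=env.get_obs();print(o['t'],o['eef_pos'],o['force'],R.from_rotvec(o['tool_rot']).as_matrix()[:2,0])
E
```

```text
9.8833 [ 0.51356998 -0.12999818  0.07405483] [ 2.36373921 11.71925935  0.88972934] [0.24693473 0.96902959]
```

The leg hit its stop and has been held at about 12.5 N for a second. Next: back off, lift and go over the tray.

Call:
{"op": "apply_moves", "data": {"rows": [[0.02,0,0,0,0,0,0],[0.06,0,0,0,0,0,0],[0.15,0,0,0,0,0,0],[0.2,0,0,0,0,0,0],[0.2,0,-0.3,0,0,0,0],[0.2,0,-0.6,0,0,0,0],[0.2,0,-0.9,0,0,0,0],[0.2,0,-1,0,0,0,0],[0.2,0,-1,0,0,0,0]]}}

```text
t: 10.63
eef_pos: [0.5231, -0.1023, 0.2298]
tool_rot: [2.476, 1.923, 0.008]
force: [-0.2, -0.0, -0.1]
width: -0.003
gripper_force: 0.0
```

Call:
{"op": "apply_moves", "data": {"rows": [[0.25,0,0,0,0,0,0.6],[0.5,-0.03,0,0,0,0,0.6],[0.73,-0.04,0,0,0,0,0.6],[0.73,-0.04,0,0,0,0,0.6]]}}

```text
t: 10.97
eef_pos: [0.5428, 0.0104, 0.2237]
tool_rot: [-2.477, -1.931, -0.001]
force: [0.5, -0.9, -0.4]
width: 0.57
gripper_force: 0.0
```

Call:
{"op": "apply_moves", "data": {"rows": [[0.25,0,0,0,0,0,0.6],[0.5,-0.03,0,0,0,0,0.6],[0.73,-0.04,0,0,0,0,0.6],[0.73,-0.04,0,0,0,0,0.6]]}}

```text
t: 11.3
eef_pos: [0.564, 0.1182, 0.2233]
tool_rot: [-2.477, -1.931, -0.001]
force: [0.8, 1.1, 0.1]
width: 0.6
gripper_force: 0.0
```

Call:
{"op": "apply_moves", "data": {"rows": [[0.25,0,0,0,0,0,0.6],[0.5,-0.03,0,0,0,0,0.6],[0.73,-0.04,0,0,0,0,0.6],[0.73,-0.04,0,0,0,0,0.6],[0.73,-0.04,0,0,0,0,0.6],[0.73,-0.04,0,0,0,0,0.6]]}}

```text
t: 11.8
eef_pos: [0.5848, 0.2205, 0.2236]
tool_rot: [2.481, 1.927, -0.001]
force: [-0.6, 0.2, -1.1]
width: 0.601
gripper_force: 0.0
```

```bash
python3 - <<'E'
from h import *
import pickle
np.set_printoptions(precision=4,suppress=True)
c,T,o=wrist('w3');pickle.dump((c,T),open('w3.pkl','wb'))
print(o['t'],o['eef_pos'],o['q'],R.from_rotvec(o['tool_rot']).as_matrix()[:2,0])
c=env.capture('top');save(c,'top1');pickle.dump(c,open('top1.pkl','wb'))
E
```

```text
11.8 [0.5848 0.2205 0.2236] [ 0.3608  0.4864  0.271   1.3561 -0.0004  2.1818] [0.2476 0.9689]
```

View pics/w3.png

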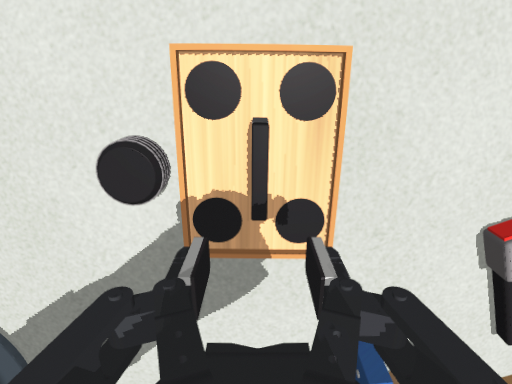

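View pics/top1.png

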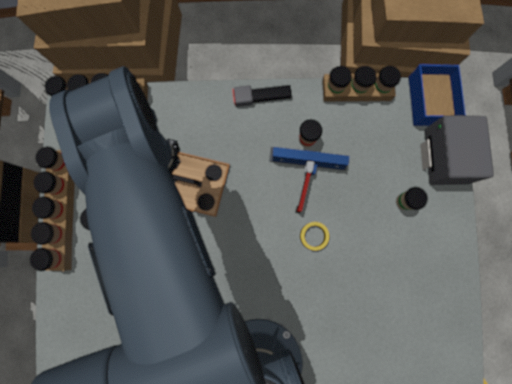

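The wrist view shows the handle top at (253-267, 124-219) and tray far corners at (172,46) and (351,47). The top view shows panel and leg forming the T, with the bystanders undisturbed.

```bash
python3 - <<'E'
from h import *
import pickle
np.set_printoptions(precision=2,suppress=True)
c,T=pickle.load(open('w3.pkl','rb'));f=c['frame']
V=f.max(2).astype(int)
m=np.zeros(V.shape,bool);m[125:235,235:285]=(V<60)[125:235,235:285]
print('handle V',np.unique(V[130:215,250:270]//10*10,return_counts=True))
print('handle',rect(c,m,.068,T))
for row in(130,170,210):
    x=np.where(m[row])[0];print(row,x.min(),x.max(),end=' ')
h=onplane(c,[(253.5,124.5),(267,124.5),(251.5,219),(266.5,219)],.068,T)*1000;print(h,h.mean(0)[:2])
t=onplane(c,[(171.5,44.5),(351.5,46)],.022,T)*1000;u=t[1]-t[0];n=np.array([u[1],-u[0]])/np.hypot(*u[:2]);mid=t.mean(0)[:2]
print('far corners',t,np.hypot(*u[:2]),'ctr?',mid+120*n,mid-120*n,'tray x dir yaw',np.degrees(np.arctan2(u[1],u[0])))
c=pickle.load(open('top1.pkl','rb'));b,r,_,V=masks(c['frame']);roi=np.zeros(V.shape,bool);roi[143:225,255:365]=1
print('blue',rect(c,b&roi&(V>85),.09),'red',rect(c,r&roi&(V>85),.09))
E
```

```text
handle V (array([ 20,  30,  40,  50,  60,  70,  80,  90, 100, 110, 120, 130, 140,
       150, 160, 170, 180, 190, 200, 210, 220, 230, 240, 250]), array([144,  28, 235, 897,   5,   6,   5,   8,  23,  55,  12,  10,  13,
        83,  26,   2,  42,   7,   7,   6,   7,  13,  21,  45]))
handle (array([587.3 , 222.25]), 92.89250946044922, 14.000227928161621, 75.34765625)
130 252 267 170 252 266 210 235 284 [[593.67 268.97  68.  ]
 [605.43 265.97  68.  ]
 [568.29 179.2   68.  ]
 [582.81 175.5   68.  ]] [587.55 222.41]
far corners [[533.42 359.13  22.  ]
 [704.23 314.2   22.  ]] 176.62395027104927 ctr? [588.3  220.61] [649.36 452.72] tray x dir yaw -14.738511639734233
blue (array([ 648.09, -175.88]), 235.67002868652344, 29.021541595458984, 82.1170654296875) red (array([ 535.18, -151.04]), 121.05628204345703, 13.268784523010254, 164.47665405273438)
```

Call:
{"op": "apply_moves", "data": {"rows": [[0.015,0.014,0.25,0,0,0.004,0.6],[0.015,0.014,0.5,0,0,0.004,0.6],[0.015,0.014,0.75,0,0,0.004,0.6],[0.015,0.014,0.9,0,0,0.004,0.6],[0.015,0.014,0.9,0,0,0.004,0.6],[0.015,0.014,0.9,0,0,0.004,0.6]]}}

```text
t: 12.4
eef_pos: [0.5871, 0.2213, 0.0891]
tool_rot: [-2.489, -1.917, 0.002]
force: [0.7, 0.5, 0.8]
width: 0.601
gripper_force: 0.0
```

Call:
{"op": "apply_moves", "data": {"rows": [[0,0,0.08,0,0,0,0.6],[0,0,0.157,0,0,0,0.6],[0,0,0.157,0,0,0,0.6],[0,0,0.157,0,0,0,0.6]]}}

```text
t: 12.73
eef_pos: [0.5877, 0.2223, 0.0663]
tool_rot: [2.488, 1.918, 0.001]
force: [0.9, -0.4, 0.0]
width: 0.601
gripper_force: 0.0
```

Call:
{"op": "apply_moves", "data": {"rows": [[0,0,0,0,0,0,0],[0,0,0,0,0,0,0],[0,0,0,0,0,0,0],[0,0,0,0,0,0,0],[0,0,0,0,0,0,0],[0,0,0,0,0,0,0],[0,0,0,0,0,0,0],[0,0,0,0,0,0,0]]}}

```text
t: 13.4
eef_pos: [0.588, 0.2225, 0.0664]
tool_rot: [2.488, 1.918, 0.002]
force: [-1.3, 0.1, 7.1]
width: 0.178
gripper_force: 59.9
```

Call:
{"op": "apply_moves", "data": {"rows": [[0,0,-0.02,0,0,0,0],[0,0,-0.05,0,0,0,0],[0,0,-0.12,0,0,0,0],[0,0,-0.22,0,0,0,0],[0,0,-0.34,0,0,0,0],[0,0,-0.48,0,0,0,0],[0,0,-0.62,0,0,0,0],[0,0,-0.76,0,0,0,0],[0,0,-0.88,0,0,0,0],[0,0,-0.96,0,0,0,0],[0,0,-1,0,0,0,0],[0,0,-1,0,0,0,0],[0,0,-1,0,0,0,0]]}}

```text
t: 14.48
eef_pos: [0.5875, 0.2224, 0.2153]
tool_rot: [-2.488, -1.918, 0.0]
force: [-0.5, -0.0, -3.4]
width: 0.177
gripper_force: 58.8
```

```bash
python3 - <<'E'
from h import *
import pickle
np.set_printoptions(precision=4,suppress=True)
c,T,o=wrist('w4');pickle.dump((c,T),open('w4.pkl','wb'))
print(o['t'],o['eef_pos'],o['force'],o['ft_torque'],o['q'],R.from_rotvec(o['tool_rot']).as_matrix())
# tray yaw rel. to tool: target = stand yaw
X=np.array([np.cos(np.radians(-8)),np.sin(np.radians(-8))])
print(step(.5747,-.1668,82,None,o))
E
```

```text
14.4833 [0.5875 0.2224 0.2153] [-0.5497 -0.0335 -3.3778] [-0.0019 -0.03    0.0097] [0.3618 0.494  0.2622 1.3391 0.     2.1897] [[ 0.2543  0.9671 -0.0001]
 [ 0.9671 -0.2543 -0.    ]
 [-0.     -0.0001 -1.    ]]
[-2.5307  0.5774  0.     -0.0748]
```

View pics/w4.png

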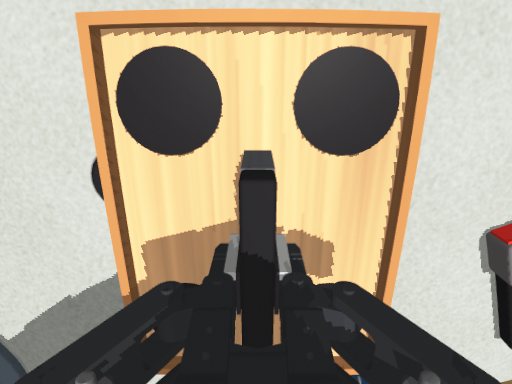

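The tray hangs level and square in the gripper: far rim corners at (77,13) and (438,13), handle top end at (238-276,181).

```bash
python3 - <<'E'
from h import *
import pickle
np.set_printoptions(precision=2,suppress=True)
c,T=pickle.load(open('w4.pkl','rb'));he=c['hand_eye']
Tt=T@np.linalg.inv(he);uz=.149
f=c['frame'];_,_,t,V=masks(f)
for row in (12,14,16,18,20,22): 
    x=np.where(t[row])[0];print(row,x.min() if len(x) else 0,x.max() if len(x) else 0)
for col in(150,250,350): print(col,np.where(t[:60,col])[0].min())
def tool(px,z):
    P=onplane(c,px,z,T);return ((P-Tt[:3,3])@Tt[:3,:3])*1000
print(tool([(77,13),(439,13)],uz+.022));print(tool([(238.5,181),(276.5,181)],uz+.068))
for row in (60,120,180,240): 
    x=np.where(t[row])[0];print(tool([(x.min()-.5,row),(x.max()+.5,row)],uz+.022))
E
```

```text
12 76 428
14 75 440
16 76 439
18 76 439
20 76 439
22 76 438
150 10
250 9
350 10
[[118.91 -88.9   44.34]
 [118.94  89.71  44.33]]
[[46.53 -7.59 -1.66]
 [46.54  7.85 -1.66]]
[[ 96.9  -89.98  44.34]
 [ 96.91  90.28  44.33]]
[[ 66.41 -90.1   44.35]
 [ 66.43  90.43  44.33]]
[[ 32.37 -90.72  44.35]
 [ 32.38  89.88  44.33]]
[[ -6.52 -90.64  44.35]
 [ -6.5   90.37  44.33]]
```

Call:
{"op": "apply_moves", "data": {"rows": [[-0.08,0.02,0,0,0,0,0],[-0.22,0.05,0,0,0,0,0],[-0.4,0.09,0,0,0,0,0],[-0.6,0.14,0,0,0,0,0],[-0.84,0.19,0,0,0,0,0]]}}

```text
t: 14.95
eef_pos: [0.5824, 0.0922, 0.2145]
tool_rot: [-2.486, -1.919, 0.002]
force: [0.5, -0.0, -4.0]
width: 0.174
gripper_force: 58.7
```

Call:
{"op": "apply_moves", "data": {"rows": [[-0.21,0.05,0,0,0,0,0],[-0.42,0.1,0,0,0,0,0],[-0.63,0.15,0,0,0,0,0],[-0.84,0.19,0,0,0,0,0]]}}

```text
t: 15.28
eef_pos: [0.5777, -0.038, 0.2147]
tool_rot: [-2.488, -1.918, 0.002]
force: [1.4, 0.4, -3.0]
width: 0.175
gripper_force: 58.7
```

Call:
{"op": "apply_moves", "data": {"rows": [[-0.2,0.05,0,0,0,-0.01,0],[-0.4,0.1,0,0,0,-0.03,0],[-0.58,0.14,0,0,0,-0.05,0],[-0.72,0.17,0,0,0,-0.065,0],[-0.81,0.19,0,0,0,-0.075,0],[-0.85,0.195,0,0,0,-0.075,0],[-0.85,0.195,0,0,0,-0.075,0],[-0.85,0.195,0,0,0,-0.075,0],[-0.85,0.195,0,0,0,-0.075,0]]}}

```text
t: 16.03
eef_pos: [0.5743, -0.1657, 0.2153]
tool_rot: [-2.37, -2.062, 0.0]
force: [-0.5, 1.2, -4.5]
width: 0.177
gripper_force: 58.7
```

```bash
python3 - <<'E'
from h import *
import pickle
np.set_printoptions(precision=4,suppress=True)
c,T,o=wrist('w5');pickle.dump((c,T),open('w5.pkl','wb'))
print(o['t'],o['eef_pos'],o['force'],o['width'],step(.5747,-.1668,82,None,o))
E
```

```text
16.0333 [ 0.5743 -0.1657  0.2153] [-0.46    1.2021 -4.4526] 0.17691730150015147 [-0.007   0.0034 -0.      0.0004]
```

View pics/w5.png

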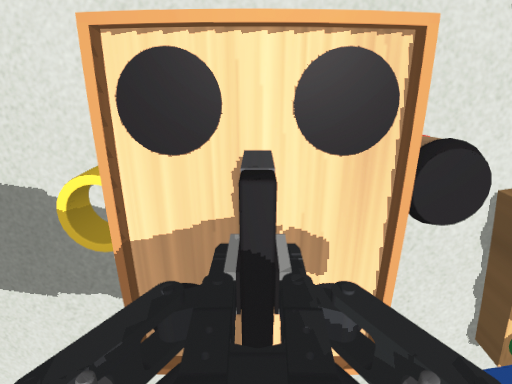

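The tray is over the rest; cup_back (450,180) and the tape (85,210) are clear of its edges. Correct slightly and lower.

Call:
{"op": "apply_moves", "data": {"rows": [[-0.007,0.003,0.04,0,0,0,0],[-0.007,0.003,0.12,0,0,0,0],[-0.007,0.003,0.2,0,0,0,0],[-0.007,0.003,0.27,0,0,0,0],[-0.007,0.003,0.32,0,0,0,0],[-0.007,0.003,0.35,0,0,0,0],[-0.007,0.003,0.36,0,0,0,0],[-0.007,0.003,0.36,0,0,0,0],[-0.007,0.003,0.36,0,0,0,0],[-0.007,0.003,0.36,0,0,0,0]]}}

```text
t: 16.92
eef_pos: [0.5751, -0.1678, 0.1621]
tool_rot: [2.37, 2.061, 0.001]
force: [-0.4, -0.1, -3.7]
width: 0.176
gripper_force: 58.7
```

Call:
{"op": "apply_moves", "data": {"rows": [[0,0,0.005,0,0,0,0],[0,0,0.01,0,0,0,0],[0,0,0.01,0,0,0,0]]}}

```text
t: 17.17
eef_pos: [0.5748, -0.1677, 0.16]
tool_rot: [2.371, 2.061, 0.0]
force: [-1.0, 0.4, -3.2]
width: 0.179
gripper_force: 58.7
```

Call:
{"op": "apply_moves", "data": {"rows": [[0,0,0.005,0,0,0,0],[0,0,0.01,0,0,0,0],[0,0,0.01,0,0,0,0]]}}

```text
t: 17.42
eef_pos: [0.5747, -0.1677, 0.1583]
tool_rot: [-2.371, -2.061, 0.0]
force: [-0.7, -0.1, -4.3]
width: 0.175
gripper_force: 58.7
```

Call:
{"op": "apply_moves", "data": {"rows": [[0,0,0.003,0,0,0,0],[0,0,0.006,0,0,0,0],[0,0,0.006,0,0,0,0]]}}

```text
t: 17.67
eef_pos: [0.5747, -0.1677, 0.1575]
tool_rot: [-2.371, -2.061, 0.0]
force: [-0.3, 0.7, -3.1]
width: 0.173
gripper_force: 58.7
```

Call:
{"op": "apply_moves", "data": {"rows": [[0,0,0.003,0,0,0,0],[0,0,0.006,0,0,0,0],[0,0,0.006,0,0,0,0]]}}

```text
t: 17.92
eef_pos: [0.5747, -0.1677, 0.1566]
tool_rot: [-2.371, -2.061, 0.0]
force: [-0.2, 0.2, -3.3]
width: 0.174
gripper_force: 58.7
```

Call:
{"op": "apply_moves", "data": {"rows": [[0,0,0.003,0,0,0,0],[0,0,0.005,0,0,0,0],[0,0,0.005,0,0,0,0]]}}

```text
t: 18.17
eef_pos: [0.5747, -0.1677, 0.1563]
tool_rot: [2.37, 2.061, 0.0]
force: [-2.4, 1.9, 4.1]
width: 0.177
gripper_force: 59.6
```

Call:
{"op": "apply_moves", "data": {"rows": [[0,0,0.003,0,0,0,0],[0,0,0.005,0,0,0,0],[0,0,0.005,0,0,0,0]]}}

```text
t: 18.42
eef_pos: [0.5747, -0.1677, 0.1562]
tool_rot: [2.37, 2.061, 0.001]
force: [-8.1, 2.3, 13.1]
width: 0.175
gripper_force: 61.1
```

Call:
{"op": "apply_moves", "data": {"rows": [[0,0,-0.003,0,0,0,0],[0,0,-0.006,0,0,0,0],[0,0,-0.006,0,0,0,0]]}}

```text
t: 18.67
eef_pos: [0.5748, -0.1677, 0.1563]
tool_rot: [2.37, 2.061, 0.0]
force: [-2.3, 0.6, 3.5]
width: 0.175
gripper_force: 59.9
```

Call:
{"op": "apply_moves", "data": {"rows": [[0,0,0,0,0,0,0.25],[0,0,0,0,0,0,0.35],[0,0,0,0,0,0,0.45],[0,0,0,0,0,0,0.55],[0,0,0,0,0,0,0.6],[0,0,0,0,0,0,0.6],[0,0,0,0,0,0,0.6]]}}

```text
t: 19.25
eef_pos: [0.5748, -0.1677, 0.1561]
tool_rot: [2.371, 2.061, 0.0]
force: [0.0, 0.3, -0.8]
width: 0.596
gripper_force: 0.0
```

Call:
{"op": "apply_moves", "data": {"rows": [[0,0,-0.05,0,0,0,0.6],[0,0,-0.15,0,0,0,0.6],[0,0,-0.35,0,0,0,0.6],[0,0,-0.6,0,0,0,0.6],[0,0,-0.85,0,0,0,0.6],[0,0,-1,0,0,0,0.6],[0,0,-1,0,0,0,0.6]]}}

```text
t: 19.83
eef_pos: [0.5759, -0.168, 0.312]
tool_rot: [2.366, 2.057, 0.006]
force: [0.7, 0.2, 0.7]
width: 0.603
gripper_force: 0.0
```

```bash
python3 - <<'E'
from h import *
import pickle
np.set_printoptions(precision=2,suppress=True)
c,T,o=wrist('w6');pickle.dump((c,T),open('w6.pkl','wb'))
print(o['t'],o['eef_pos'],o['force'],o['width'])
s=env.capture('scene');save(s,'scene1')
f=c['frame'];f=np.hstack([f,s['frame']]);cv2.imwrite('pics/both.png',cv2.resize(f,(800,300),interpolation=cv2.INTER_AREA)[:,:,::-1])
_,_,t,V=masks(c['frame'])
t[250:]=0;print('rim rect at .112',rect(c,t,.112,T))
E
```

```text
19.8333 [ 0.58 -0.17  0.31] [0.66 0.17 0.68] 0.6034967580052432
rim rect at .112 (array([ 575.87, -160.71]), 224.5145263671875, 180.83590698242188, 81.80650329589844)
```

View pics/both.png

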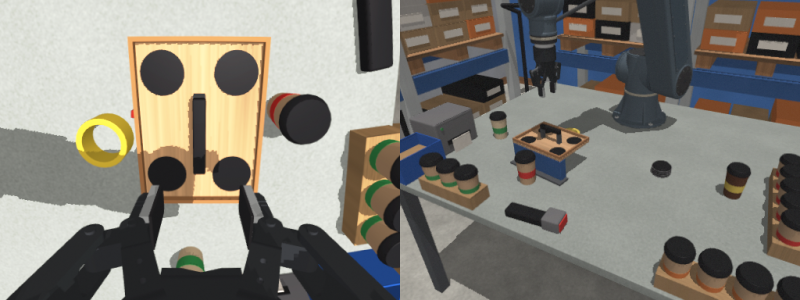

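The tray sits level and square on panel and leg (centre about 575, -168 mm, yaw within 0.3° of the rest). The cups, tape and lids are untouched and the gripper is clear, so I'm handing in.

```bash
python3 -c "
from station import env
print(env.close_job())"
```

```text
the job is handed in; nothing more can be done
None
```

I pushed the leg hard against its stop and held it there at about 12–13 N for a second, set the tray down gently, square and within about 2 mm of centre on panel and leg, let go, and handed the job in at about 20 s with the bystanders undisturbed in the last pictures.

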